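# Slide the drip pan under the cake rack

### The job

The cakes on the low wire rack are about to be glazed: push the black drip pan under the rack from the open side where it lies, square to the rack, until its rim is flush with the rack's edge. Push it from outside with the fingertips so that it stays flat on the table; do not grip it, lift it or reach into it. Leave the rack and its cakes standing where they are and do not disturb the mould and the jug.

Things in the scene. Friction and masses are not known exactly. Their poses are not given: they have to be found in the camera images.
- pan: drip pan: black steel baking pan, loose, empty, 0.2 to 0.45 kg, 246 mm long (its x) by 171 mm wide (its y) over the rim, 25 mm high. Upright walls; the grey rolled rim, a 6 mm bead along the top, stands 3 mm out beyond them. Origin: centre of the underside, z up. It starts outside one of the rack's open sides (left or right for the robot), its centre 215 to 250 mm from the rack's along the rack's y, askew and off line.
- rack: wire cooling rack, loose, 0.45 kg plus cakes, 310 mm long (its x) by 180 mm wide (its y), mesh top 37 mm up. Origin: its centre, at table height; z up. Underside of its 6 mm outer wire 31 mm up: 6 mm over the pan. It stands on wire runners along its short ends (x = -152, +152 mm), 298 mm free between them; its long sides (facing +y, -y) are open: the pan enters there, long side parallel.
- mould: white plastic cake mould standing upright, 80 mm across at the foot, 102 mm high, with a plunger knob on top and a side handle reaching 117 mm from the axis along its +y. Origin: centre of the underside. It stands at the rack's other open side. Bystander.
- jug: small measuring jug of clear plastic, 84 mm across, 130 mm high, its handle reaching 73 mm from the axis along its +y; it stands beyond the rack, seen from the robot. Origin: centre of the underside. Bystander.
- cake0: blue-grey moulded cake, 54 mm across the flutes, 24 mm high, about 55 g, loose on the rack's mesh at x = -90, y = -32 mm of the rack (its top 61 mm above the table). Origin: centre of the underside.
- cake1: blue-grey moulded cake, 54 mm across the flutes, 24 mm high, about 55 g, loose on the rack's mesh at x = -90, y = 32 mm of the rack (its top 61 mm above the table). Origin: centre of the underside.
- cake2: blue-grey moulded cake, 54 mm across the flutes, 24 mm high, about 55 g, loose on the rack's mesh at x = 0, y = -32 mm of the rack (its top 61 mm above the table). Origin: centre of the underside.
- cake3: blue-grey moulded cake, 54 mm across the flutes, 24 mm high, about 55 g, loose on the rack's mesh at x = 0, y = 32 mm of the rack (its top 61 mm above the table). Origin: centre of the underside.
- cake4: blue-grey moulded cake, 54 mm across the flutes, 24 mm high, about 55 g, loose on the rack's mesh at x = 90, y = -32 mm of the rack (its top 61 mm above the table). Origin: centre of the underside.
- cake5: blue-grey moulded cake, 54 mm across the flutes, 24 mm high, about 55 g, loose on the rack's mesh at x = 90, y = 32 mm of the rack (its top 61 mm above the table). Origin: centre of the underside.

How it is judged:
By the outcome, as a careful person would: the job done as asked, in the order asked, and still so for the second after the job is handed in, with the robot touching nothing.
It also fails if it takes over 45 s, if anything falls off the work surface, if the arm or the gripper's body presses on something with over 40 N, if the wrist force passes 120 N, or if a joint passes its speed limit or range.

### The arm

A 6-joint arm with a two-finger parallel gripper is mounted at the origin on the work surface. World frame = base frame: x ahead of the robot, y to its left, z up, the work surface at z = 0. Lengths are in m, angles in degrees, forces in N, time in s.
With the tool pointing down it reaches from about 0.4 to 0.825 m from the base axis. Payload 7 kg.
Tool frame: the origin (TCP) lies at the very end of the fingers, on their centre line; the grasp point (between the pads) lies 19 mm behind it (ctrl.grip_point_offset is the distance from the TCP to the grasp point, in m); x points along the fingers, z is the direction in which the jaws open and shut, and the axes are right-handed (so a half turn about x gives the same grasp; the last joint's range is limited). The gripper opens to 88 mm and grips with 3 to 60 N. Pads are 19 mm wide; open, the fingers measure 130 mm over their backs; the gripper's body (78 mm by 193 mm) begins 47 mm behind the grasp point.
Start: joints at [-50.988, 20.546, 0.682, 0, -70.136, -16.507], TCP at [0.258, -0.624, 0.227] pointing down, gripper open.
Joint ranges: [-176.03, 176.03], [-82.01, 121.73], [-58.28, 71.71], [-173.87, 95.51], [-174.79, -0.11], [-173.66, 173.66]. Speed limits (degrees/s): [136.94, 136.94, 172.46, 180, 180, 180].

### API

Orientations are given as [roll, pitch, yaw] about the fixed x, y, z axes, in that order (R = Rz(yaw) Ry(pitch) Rx(roll)).
In Python, from plant import get_obs, snapshot, calibration, close_job, ctrl gives the robot as it stands.
- The arm moves only by the tool move_arm, never from a script. Its argument "commands" is a list that holds one entry, the list of rows, each a list of 4 numbers: the shift along the tool's x, y, z in cm, then the turn about the tool's x in rad. In form: [[[dx, dy, dz, spin], ...]]. A call has 1 to 8 rows; each row shifts and turns the commanded pose from where the row before left it, along the tool's axes as they then stand; what a row does not reach is not made up. A row lasts 1/10 s, in which the tool goes at most 50 mm and 8.59 degrees, less where a joint would pass 70% of its speed; a pose out of reach is approached as far as the arm can. A call with a gripper value outside its range is refused whole. "jaw" is the finger opening in cm, from 0 to 8.76, set as the call begins (left out, the last holds). The fingers move at their own pace and stop on an object; the grip force is fixed at half the most. Time passes only in rows, so rows that do not move let the fingers close. It gives the time, the measured TCP pose, the force and the opening at its end, in the units of the state.
- get_obs(): the state, without advancing time (a new reading comes with each control period).
- snapshot(name): name is "scene" or "top"; returns (picture, depth): 420x560x3 uint8, red, green, blue; 420x560 float32, m along the optical axis (not along the pixel's ray), 0 where there is no reading.
- calibration(name): a dict with "mtx" (3x3 intrinsics, pixels), "T" (4x4, takes a point from camera to world coordinates). Camera axes: x right, y up, looking along -z (the intrinsics and any distortion apply to the point x, -y, -z); pixel columns grow to the right and rows downward; lengths in m; the calibration is good to about 2 mm. A picture is of the moment at which its call begins. calibration takes no time and is no camera call.
- close_job(): hands the job in, once; it reports no verdict.
The state is a dict: "clock": time; "joint_pos": joint angles; "qvel": joint speeds; "tau": joint torques, N m; "tool_pos": TCP position; "orientation": TCP orientation; "force": force on the tool from outside, world axes, zero at the start; "moment": the same for the moment, N m; "opening": finger opening in m.
Only numpy, scipy, OpenCV 4.12 (cv2) and the standard library are available. Lean on these libraries where they do the work, as an engineer would, in place of code of your own. Each camera call takes 0.05 s, during which the arm holds its last target. There are 200 camera calls.

## Working session

There is one attempt and no reset: what is moved stays moved. The work goes in short steps, Python scripts to look and compute and a tool call to move; the robot and the scene stay as the last step left them, time stands still between calls to the robot, and variables do not carry over. Pictures are saved under pics/ and viewed, about 8 in all and at most 12, crops included, and the job is handed in when it is done.

Besides the shell and the picture viewer there is one more tool, called in YAML: its name, and indented under it one key for each argument. move_arm: Moves the arm, as the interface text tells. Its arguments: {"type":"object","properties":{"commands":{"type":"array"},"jaw":{"type":"number"}},"required":["commands"]}

```bash
mkdir -p pics
cat > h.py <<'E'
import numpy as np, cv2
from plant import get_obs, snapshot, calibration, close_job, ctrl
def cloud(d,name):
    c=calibration(name);K=np.array(c["mtx"]);T=np.array(c["T"])
    v,u=np.mgrid[:d.shape[0],:d.shape[1]]
    P=np.stack([(u-K[0,2])/K[0,0]*d,-(v-K[1,2])/K[1,1]*d,-d],-1)
    return P@T[:3,:3].T+T[:3,3]
def ray(uv,name,z):
    c=calibration(name);K=np.array(c["mtx"]);T=np.array(c["T"])
    uv=np.asarray(uv,float).reshape(-1,2)
    r=np.stack([(uv[:,0]-K[0,2])/K[0,0],-(uv[:,1]-K[1,2])/K[1,1],-np.ones(len(uv))],-1)@T[:3,:3].T
    o=T[:3,3]; return o+r*((z-o[2])/r[:,2])[:,None]
def save(p,n): cv2.imwrite('pics/'+n,p[...,::-1])
E
python3 - <<'E'
from h import *
for n in("top","scene"):
    p,d=snapshot(n);save(p,n+"0.png");np.save(n+"d.npy",d);np.save(n+"p.npy",p)
    c=calibration(n);print(n,c)
o=get_obs();print(o)
E
```

```text
top {'mtx': array([[382.64578393,   0.        , 273.63902282],
       [  0.        , 382.64578393, 209.12254865],
       [  0.        ,   0.        ,   1.        ]]), 'T': array([[-0.00342694,  0.9947879 , -0.1019082 ,  0.50208401],
       [-0.99999197, -0.00319759,  0.0024138 ,  0.0193684 ],
       [ 0.00207536,  0.10191566,  0.99479088,  0.89555116],
       [ 0.        ,  0.        ,  0.        ,  1.        ]])}
scene {'mtx': array([[425.29874807,   0.        , 281.93197104],
       [  0.        , 425.29874807, 213.35157303],
       [  0.        ,   0.        ,   1.        ]]), 'T': array([[-0.38595133, -0.73959731,  0.55139585,  1.01246485],
       [ 0.92247434, -0.30351688,  0.2385762 ,  0.17132251],
       [-0.00909236,  0.60072732,  0.79940228,  0.66845272],
       [ 0.        ,  0.        ,  0.        ,  1.        ]])}
{'clock': 0.1, 'joint_pos': array([-5.09874457e+01,  2.05881952e+01,  6.38381502e-01, -1.82456862e-02,
       -7.01367295e+01, -1.65060629e+01]), 'qvel': array([-0.1054408 , -0.17471626,  0.03321254,  0.08284835, -0.0121661 ,
       -0.10926882]), 'tau': array([-9.68346540e-04, -5.84162271e+01,  2.93751669e+01,  7.01544642e+00,
        1.01416820e-02, -7.04394120e-05]), 'tool_pos': array([ 0.2581748 , -0.62318743,  0.22570016]), 'orientation': array([  5.29675687,  89.91177284, 117.79703579]), 'force': array([0.15301279, 0.65931493, 0.34082283]), 'moment': array([0.00870485, 0.05460572, 0.01038363]), 'opening': 0.08756126097627003}
```

View pics/top0.png

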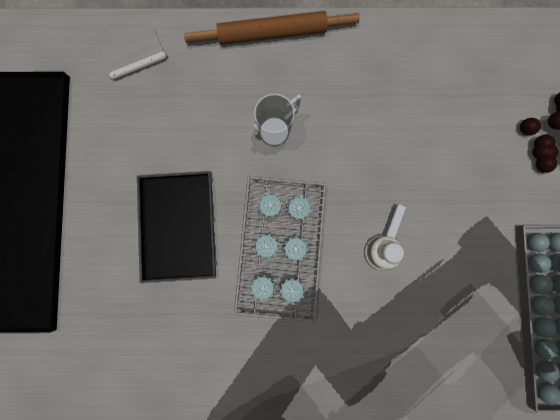

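View pics/scene0.png

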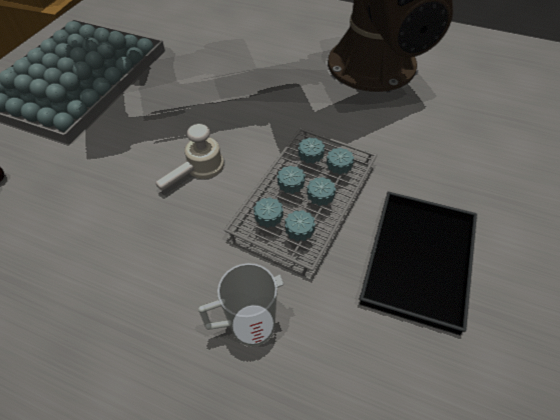

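```bash
cat >> h.py <<'E'
def rect(P):
    (c,s,a)=cv2.minAreaRect((P[:,:2]*1000).astype(np.float32)); 
    if s[0]<s[1]: s=s[::-1];a+=90
    a=(a+90)%180-90
    return np.round(c,1),np.round(s,1),round(a,2)
def big(m): 
    n,l,st,_=cv2.connectedComponentsWithStats(m.astype(np.uint8)); return l==1+np.argmax(st[1:,4])
def measure(n="top",p=None,d=None,box=(115,240,150,300)):
    P=cloud(d,n); x0,x1,y0,y1=box
    hsv=cv2.cvtColor(p,cv2.COLOR_RGB2HSV); r=np.zeros(d.shape,bool); r[y0:y1,x0:x1]=1
    cy=(hsv[...,0]>75)&(hsv[...,0]<110)&(hsv[...,1]>50)&(hsv[...,2]>80)
    return P,hsv,r,cy
E
python3 - <<'E'
from h import *
p=np.load("topp.npy");d=np.load("topd.npy")
P,hsv,r,cy=measure("top",p,d)
Z=P[...,2]; print("table z",np.median(Z[300:400,100:200]),"tray",[P[y,x].round(3) for y,x in((200,30),(200,66),(200,60),(200,110))])
m=big(r&(Z>.015)&(Z<.04));print("rim depth pts",m.sum(),rect(P[m]), np.percentile(Z[m],[5,50,95]))
b=big(r&(hsv[...,2]<40)); uv=np.argwhere(b)[:,::-1];print("black",rect(ray(uv,"top",.023)))
print("row 227 V",hsv[227,130:225,2])
R=np.zeros_like(b);R[165:330,225:335]=1
m=R&(Z>.030)&(Z<.045);print("rack",m.sum(),rect(P[m]))
n,l,st,ce=cv2.connectedComponentsWithStats((cy&R).astype(np.uint8))
C=[]
for i in range(1,n):
    if st[i,4]>100: C.append(ray(ce[i],"top",.055)[0]); print(st[i,4],ce[i].round(1),C[-1].round(4))
C=np.array(C);print("mean",C.mean(0))
for nm,B in(("mould",(230,280,350,420)),("jug",(85,155,245,310))):
    m=np.zeros_like(b);m[B[0]:B[1],B[2]:B[3]]=1;m&=Z>.04;print(nm,P[m].min(0),P[m].max(0))
print(ctrl.grip_point_offset)
E
```

```text
table z -0.0008590222629407118 tray [array([0.617, 0.59 , 0.002]), array([ 0.617,  0.507, -0.001]), array([0.616, 0.516, 0.009]), array([ 0.617,  0.403, -0.   ])]
rim depth pts 1087 (array([553.4, 242.3]), array([245.9, 171.4]), 3.36) [0.01788761 0.0234871  0.02640144]
black (array([554.3, 242.3]), array([235.9, 159.7]), 3.49)
row 227 V [134 135 135 134 135 135 135 135  78  67  36   8   3   6  14  16  24  24
  24  24  24  25  25  24  24  25  25  25  26  26  26  27  27  26  27  27
  27  26  27  27  26  26  27  27  28  28  26  28  28  29  29  28  28  28
  29  29  28  29  30  30  31  30  29  30  28  29  29  30  31  29  31  30
  31  31  30  31  30  32  32  32  32  66  57  39 118 126 125 135 136 135
 136 136 136 136 135]
rack 2596 (array([503.6,   2.5]), array([310. , 180.2]), -5.42)
mean nan
mould [ 0.45825804 -0.26059285  0.0401176 ] [0.52624819 0.0193684  0.89555116]
jug [ 0.50208401 -0.04062197  0.04022063] [0.82586543 0.05942881 0.89555116]
0.0188<stdin>:14: RuntimeWarning: Mean of empty slice.
  ret = ret.dtype.type(ret / rcount)
```

```bash
cat >> h.py <<'E'
from scipy.spatial.transform import Rotation as Ro
A=np.radians(-5.42);C0=np.array([.5036,.0025]);EX=np.array([np.cos(A),np.sin(A)]);EY=np.array([-EX[1],EX[0]])
def w(xr,yr): return C0+EX*xr/1000+EY*yr/1000
def rk(p): q=(np.asarray(p)[:2]-C0)*1000; return np.round([q@EX,q@EY],1)
def tool(): 
    o=get_obs();return np.array(o["tool_pos"]),Ro.from_euler('xyz',o["orientation"],degrees=True).as_matrix(),o
def go(t,zdir):
    "tool-frame shift (cm) to t AFTER spin; spin rad that brings tool z to +-zdir"
    p,R,o=tool(); z=np.r_[zdir,0]; best=[]
    for s in(1,-1):
        zz=R.T@(s*z); best.append(np.arctan2(-zz[1],zz[2]))
    print("spins",np.round(best,3),"j6",o["joint_pos"][5].round(1),"z axis",R[:,2].round(3),"x axis",R[:,0].round(3))
    for a in best:
        R2=R@Ro.from_rotvec([a,0,0]).as_matrix(); print("spin",round(a,3),"shift cm",np.round(R2.T@(np.asarray(t)-p)*100,2),"y axis",R2[:,1].round(3))
E
python3 - <<'E'
from h import *
go(np.r_[w(27,375),.22],EX)
E
```

```text
spins [ 2.058 -1.083] j6 -16.5 z axis [-0.383  0.924  0.002] x axis [-0.001  0.001 -1.   ]
spin 2.058 shift cm [  0.68 102.11  21.22] y axis [0.094 0.996 0.001]
spin -1.083 shift cm [   0.68 -102.11  -21.22] y axis [-0.094 -0.996 -0.001]
```

move_arm:
  commands:
    - [[0, 0, 0, -0.135], [0, 0, 0, -0.135], [0, 0, 0, -0.135], [0, 0, 0, -0.135], [0, 0, 0, -0.135], [0, 0, 0, -0.135], [0, 0, 0, -0.135], [0, 0, 0, -0.138]]
  jaw: 8.76

```text
clock: 0.9
tool_pos: [0.2582, -0.6233, 0.226]
orientation: [-58.5, 89.9, 116.3]
force: [-0.8, 0.1, -0.1]
opening: 0.0875
```

move_arm:
  commands:
    - [[0, -4.25, -0.885, 0], [0, -4.25, -0.885, 0], [0, -4.25, -0.885, 0], [0, -4.25, -0.885, 0], [0, -4.25, -0.885, 0], [0, -4.25, -0.885, 0], [0, -4.25, -0.885, 0], [0, -4.25, -0.885, 0]]

```text
clock: 1.7
tool_pos: [0.361, -0.2901, 0.2264]
orientation: [-56.1, 90.0, 118.5]
force: [0.8, -0.1, -0.4]
opening: 0.0873
```

move_arm:
  commands:
    - [[0, -4.25, -0.885, 0], [0, -4.25, -0.885, 0], [0, -4.25, -0.885, 0], [0, -4.25, -0.885, 0], [0, -4.25, -0.885, 0], [0, -4.25, -0.885, 0], [0, -4.25, -0.885, 0], [0, -4.25, -0.885, 0]]

```text
clock: 2.5
tool_pos: [0.4637, 0.0418, 0.2266]
orientation: [-117.0, 90.0, 57.6]
force: [0.9, -0.5, 0.5]
opening: 0.0877
```

move_arm:
  commands:
    - [[0, -4.25, -0.885, 0], [0, -4.25, -0.885, 0], [0, -4.25, -0.885, 0], [0, -4.25, -0.885, 0], [0, -4.25, -0.885, 0], [0, -4.25, -0.885, 0], [0, -4.25, -0.885, 0], [0, 0, 0, 0]]

```text
clock: 3.3
tool_pos: [0.5544, 0.3343, 0.2245]
orientation: [53.5, 89.9, -131.8]
force: [-0.3, -0.3, -0.7]
opening: 0.0874
```

Run:
```python
from h import *
go(np.r_[w(27,375),.01],EX);p,R,o=tool();print(p,rk(p),o["clock"],o["force"])
```

```text
spins [-3.139e+00  2.000e-03] j6 -53.6 z axis [-0.996  0.092  0.001] x axis [-0.001 -0.001 -1.   ]
spin -3.139 shift cm [21.44  4.02  0.8 ] y axis [ 0.094  0.996 -0.001]
spin 0.002 shift cm [21.44 -4.02 -0.8 ] y axis [-0.094 -0.996  0.001]
[0.55437215 0.33428802 0.22449553] [ 19.2 335.1] 3.3 [-0.27864664 -0.34082465 -0.65266265]
```

move_arm:
  commands:
    - [[0, -4.0, -0.8, 0], [4, 0, 0, 0], [4, 0, 0, 0], [4, 0, 0, 0], [4, 0, 0, 0], [3, 0, 0, 0], [1.5, 0, 0, 0], [0.5, 0, 0, 0]]

```text
clock: 4.1
tool_pos: [0.5648, 0.3683, 0.0148]
orientation: [53.2, 89.8, -132.3]
force: [0.7, 0.2, 1.0]
opening: 0.0877
```

move_arm:
  commands:
    - [[0.3, 1, 0, 0], [0, 1, 0, 0], [0, 1, 0, 0], [0, 0.5, 0, 0], [0, 0, 0, 0]]

```text
clock: 4.6
tool_pos: [0.5625, 0.3338, 0.0148]
orientation: [-128.4, 89.9, 46.1]
force: [0.4, -0.5, 0.9]
opening: 0.0879
```

```bash
cat >> h.py <<'E'
def look(tag,box=(100,330,140,330)):
    p,d=snapshot("top");save(p,tag+".png");P,hsv,r,_=measure("top",p,d,box);Z=P[...,2]
    q=(P[...,:2]-C0)*1000;yr=q@EY;xr=q@EX
    m=r&(Z>.017)&(Z<.029)&(yr>97)
    t=tool();tq=(P[...,:2]-t[0][:2])*1000;ty=tq@EY
    m&=ty<-8
    if m.sum()>50:
        m=big(cv2.dilate(m.astype(np.uint8),np.ones((3,3)))>0)&m
        c,s,a=rect(P[m]);print("pan",c,s,a,"rack frame",rk(np.array(c)/1000),"rel",round(a+5.42,2))
    m=r&(Z>.032)&(Z<.040)&(yr<100)&(yr>-100)&(abs(xr)<165);print("rack",rect(P[m]))
    print("tool",t[0].round(4),rk(t[0]),t[2]["clock"],t[2]["force"].round(1))
    return p,P
E
python3 - <<'E'
from h import *
look("a1")
E
```

```text
pan [549.2 233. ] [246.5 174.1] 0.78 rack frame [ 23.6 233.8] rel 6.2
rack (array([503.6,   2.6]), array([310., 180.]), -5.41)
tool [0.5624 0.334  0.0145] [ 27.2 335.6] 4.65 [0.  1.1 0.1]
```

View pics/a1.png

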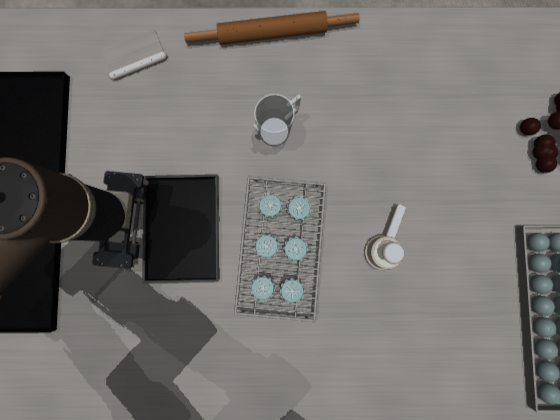

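The gripper (body near pixel 125,220) is touching the pan's left edge, and the pan is already turning towards square. I'll keep pushing until both fingers make contact.

move_arm:
  commands:
    - [[0.3, 0.6, 0, 0], [0, 0.6, 0, 0], [0, 0.6, 0, 0], [0, 0.6, 0, 0], [0, 0.4, 0, 0], [0, 0, 0, 0]]

```text
clock: 5.25
tool_pos: [0.5591, 0.3056, 0.0104]
orientation: [45.3, 89.9, -140.2]
force: [0.8, 2.2, 1.5]
opening: 0.0876
```

Run:
```python
from h import *
look("a2")
```

```text
pan [540.  210.1] [246.1 171.7] -4.27 rack frame [ 16.6 210.1] rel 1.15
rack (array([503.6,   2.6]), array([309.9, 179.9]), -5.42)
tool [0.559  0.3056 0.0102] [ 26.5 307. ] 5.3 [0.2 1.5 0.9]
```

move_arm:
  commands:
    - [[0, -1, 0, 0], [0, -1, 0, 0], [-4, 0, 0, 0], [-4, 0, 0, 0], [0, 2.9, -3.7, 0], [0, 2.9, -3.7, 0], [0, 2.9, -3.7, 0], [0, 2.9, -3.7, 0]]

```text
clock: 6.1
tool_pos: [0.6984, 0.1965, 0.0901]
orientation: [27.4, 89.9, -158.0]
force: [0.2, 0.9, -0.0]
opening: 0.0876
```

move_arm:
  commands:
    - [[0, 0, 0, 0.143], [0, 0, 0, 0.143], [0, 0, 0, 0.143], [0, 0, 0, 0.143], [0, 0, 0, 0.143], [0, 0, 0, 0.143], [0, 0, 0, 0.143], [0, 0, 0, 0.143]]

```text
clock: 6.9
tool_pos: [0.6972, 0.1975, 0.0897]
orientation: [96.9, 89.9, -154.4]
force: [-0.1, -0.1, 0.8]
opening: 0.0876
```

move_arm:
  commands:
    - [[0, 0, 0, 0.143], [0, 0, 0, 0.143], [0, 0, 0, 0.141], [0, 0, 0, 0]]

```text
clock: 7.3
tool_pos: [0.6972, 0.1975, 0.0897]
orientation: [120.2, 89.9, -155.4]
force: [1.0, -0.3, -1.7]
opening: 0.0875
```

Run:
```python
from h import *
look("a3");go(np.r_[w(175,210),.011],EY)
```

```text
pan [536.1 164.2] [246.3  81.6] -4.97 rack frame [ 17.1 164. ] rel 0.45
rack (array([503.7,   2.6]), array([310.2, 179.9]), -5.32)
tool [0.6973 0.1974 0.0899] [174.5 212.3] 7.35 [-0.3  0.   0.1]
spins [ 3.000e-03 -3.139e+00] j6 -126.4 z axis [ 0.092  0.996 -0.001] x axis [-0.001 -0.001 -1.   ]
spin 0.003 shift cm [ 7.89 -0.07 -0.23] y axis [-0.996  0.094  0.001]
spin -3.139 shift cm [7.89 0.07 0.23] y axis [ 0.996 -0.094 -0.001]
```

move_arm:
  commands:
    - [[4, 0, 0, 0], [2.9, 0, 0, 0], [1, 0.5, 0, 0], [0, 0.8, 0, 0], [0, 0.6, 0, 0], [0, 0.5, 0, 0], [0, 0.5, 0, 0], [0, 0.5, 0, 0]]

```text
clock: 8.15
tool_pos: [0.6651, 0.2008, 0.0135]
orientation: [-64.6, 89.8, 20.0]
force: [4.0, -1.0, 2.6]
opening: 0.0873
```

move_arm:
  commands:
    - [[0, 0.4, 0, 0], [0, 0.3, 0, 0], [0, 0, 0, 0]]

```text
clock: 8.45
tool_pos: [0.6582, 0.2016, 0.013]
orientation: [-60.1, 89.8, 24.5]
force: [5.0, 0.1, 3.7]
opening: 0.0878
```

```bash
sed -i 's/def look(tag,/def look(tag,cut=None,/; s/    m&=ty<-8/    m\&=(ty<-8) if cut is None else (xr<cut)/' h.py
python3 - <<'E'
from h import *
p,R,o=tool();look("a4",cut=rk(p)[0]-8)
E
```

```text
pan [522.8 213.6] [243.1 171.7] -5.17 rack frame [ -0.8 212. ] rel 0.25
rack (array([503.8,   2.6]), array([309.9, 180. ]), -5.38)
tool [0.6582 0.2016 0.0128] [135.1 212.8] 8.5 [5.8 0.7 4.7]
```

move_arm:
  commands:
    - [[0, -1, 0, 0], [0, -1, 0, 0], [-4, 0, 0, 0], [-4, 0, 0, 0], [0, 3.85, 3.1, 0], [0, 3.85, 3.1, 0], [0, 3.85, 3.1, 0], [0, 3.85, 3.1, 0]]

```text
clock: 9.3
tool_pos: [0.5337, 0.3373, 0.0907]
orientation: [131.2, 89.9, -144.3]
force: [1.1, 1.4, 0.1]
opening: 0.0879
```

move_arm:
  commands:
    - [[0, 0, 0, -0.143], [0, 0, 0, -0.143], [0, 0, 0, -0.143], [0, 0, 0, -0.143], [0, 0, 0, -0.143], [0, 0, 0, -0.143], [0, 0, 0, -0.143], [0, 0, 0, -0.143]]

```text
clock: 10.1
tool_pos: [0.535, 0.3364, 0.0904]
orientation: [66.8, 89.8, -142.8]
force: [-0.4, -0.3, -0.4]
opening: 0.0873
```

move_arm:
  commands:
    - [[0, 0, 0, -0.143], [0, 0, 0, -0.143], [0, 0, 0, -0.141], [0, 0, 0, 0]]

```text
clock: 10.5
tool_pos: [0.5351, 0.3364, 0.0906]
orientation: [43.7, 89.9, -141.7]
force: [0.0, 0.1, -0.2]
opening: 0.0881
```

Run:
```python
from h import *
look("a5");go(np.r_[w(1,328),.011],EX)
```

```text
pan [524.  213.7] [246.  171.2] -5.38 rack frame [  0.4 212.2] rel 0.04
rack (array([503.6,   2.5]), array([310.1, 180.1]), -5.39)
tool [0.5352 0.3365 0.0907] [-1.000e-01  3.355e+02] 10.55 [-0.4  0.1 -0.1]
spins [ 3.137 -0.004] j6 -55.4 z axis [-0.995  0.099  0.002] x axis [-0.002 -0.001 -1.   ]
spin 3.137 shift cm [ 7.97 -0.74  0.12] y axis [ 0.094  0.996 -0.002]
spin -0.004 shift cm [ 7.97  0.74 -0.12] y axis [-0.094 -0.996  0.002]
```

move_arm:
  commands:
    - [[4, 0, 0, -0.004], [3.0, 0, 0, 0], [0.9, 0.4, 0, 0], [0, 1, 0, 0], [0, 1, 0, 0], [0, 0.8, 0, 0], [0, 0.8, 0, 0], [0, 0.8, 0, 0]]

```text
clock: 11.35
tool_pos: [0.532, 0.2897, 0.0141]
orientation: [-129.5, 89.8, 45.3]
force: [-0.1, 4.3, 2.3]
opening: 0.0878
```

move_arm:
  commands:
    - [[0.2, 0.8, 0, 0], [0, 0.8, 0, 0], [0, 0.8, 0, 0], [0, 0.8, 0, 0], [0, 0.8, 0, 0], [0, 0.8, 0, 0], [0, 0.8, 0, 0], [0, 0.4, 0, 0]]

```text
clock: 12.15
tool_pos: [0.5268, 0.2303, 0.0119]
orientation: [-135.1, 89.8, 39.7]
force: [0.8, 5.4, 5.2]
opening: 0.0874
```

```bash
cat >> h.py <<'E'
def edge(P):
    "visible pan rim in rack frame: trailing part"
    q=(P[...,:2]-C0)*1000;yr=q@EY;xr=q@EX;Z=P[...,2]
    m=(Z>.017)&(Z<.029)&(yr>20)&(yr<300)&(abs(xr)<150)&(yr<rk(tool()[0])[1]-8);n=m.sum()
    print("pan pts",n,"xr",np.percentile(xr[m],[0.5,99.5]).round(1),"yr max",np.percentile(yr[m],[99.5,100]).round(1))
E
python3 - <<'E'
from h import *
_,P=look("a6");edge(P);go(np.r_[w(0,100),.011],EX)
E
```

```text
pan [405.6 170.5] [120.3  15.7] 84.38 rack frame [-113.4  158. ] rel 89.8
rack (array([503.6,   2.5]), array([310.2, 180.2]), -5.43)
tool [0.5266 0.2297 0.0117] [  1.4 228.4] 12.2 [2.2 2.9 2.6]
pan pts 558 xr [-121.1  124.8] yr max [217.7 218.5]
spins [-3.138  0.004] j6 -48.3 z axis [-0.996  0.091 -0.002] x axis [ 0.003  0.002 -1.   ]
spin -3.138 shift cm [  0.04 -12.84  -0.14] y axis [0.094 0.996 0.002]
spin 0.004 shift cm [ 0.04 12.84  0.14] y axis [-0.094 -0.996 -0.002]
```

View pics/a6.png

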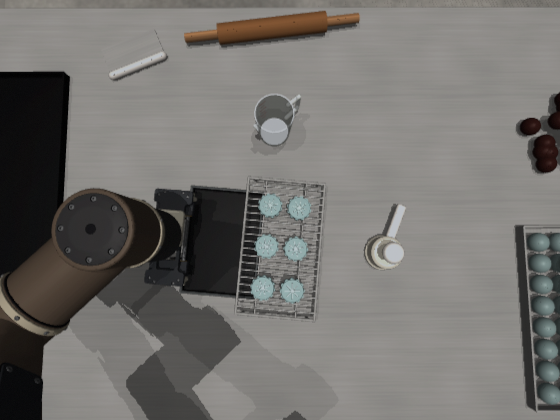

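The pan's leading edge is already under the rack: its visible part spans columns 190–245, it's square, and the rack and cakes haven't moved.

move_arm:
  commands:
    - [[0, 0.8, 0, 0.004], [0, 0.8, 0, 0], [0, 0.8, 0, 0], [0, 0.8, 0, 0], [0, 0.8, 0, 0], [0, 0.8, 0, 0], [0, 0.6, 0, 0], [0, 0.4, 0, 0]]

```text
clock: 13.0
tool_pos: [0.5211, 0.1725, 0.0114]
orientation: [-138.6, 89.8, 36.0]
force: [-0.5, 6.3, 4.6]
opening: 0.0878
```

move_arm:
  commands:
    - [[0, 0.8, 0, 0], [0, 0.8, 0, 0], [0, 0.8, 0, 0], [0, 0.8, 0, 0], [0, 0.7, 0, 0], [0, 0.6, 0, 0], [0, 0.4, 0, 0], [0, 0, 0, 0]]

```text
clock: 13.8
tool_pos: [0.5158, 0.1229, 0.011]
orientation: [-147.4, 89.9, 27.1]
force: [1.7, 2.5, 2.3]
opening: 0.0876
```

Run:
```python
from h import *
_,P=look("a7");edge(P);go(np.r_[w(0,100.2),.011],EX)
```

```text
pan [398.7 116.7] [12.9 12.3] 80.86 rack frame [-115.2  103.8] rel 86.28
rack (array([503.6,   2.5]), array([310.1, 180. ]), -5.3)
tool [0.5157 0.1229 0.0108] [  0.7 121. ] 13.85 [1.8 2.2 1.4]
pan pts 146 xr [-121.4  148.7] yr max [110.5 110.6]
spins [ 3.141 -0.   ] j6 -40.1 z axis [-0.995  0.095 -0.001] x axis [ 0.001  0.    -1.   ]
spin 3.141 shift cm [-0.02 -2.08 -0.07] y axis [0.094 0.996 0.   ]
spin -0.0 shift cm [-0.02  2.08  0.07] y axis [-0.094 -0.996 -0.   ]
```

move_arm:
  commands:
    - [[0, 0.5, 0, 0], [0, 0.5, 0, 0], [0, 0.4, 0, 0], [0, 0.3, 0, 0], [0, 0.2, 0, 0], [0, 0.1, 0, 0], [0, 0, 0, 0], [0, 0, 0, 0]]

```text
clock: 14.65
tool_pos: [0.5137, 0.1032, 0.0107]
orientation: [-152.8, 90.0, 21.7]
force: [1.2, 4.6, 3.5]
opening: 0.0876
```

Run:
```python
from h import *
_,P=look("a8");edge(P)
```

```text
rack (array([503.7,   2.5]), array([309.9, 179.9]), -5.35)
tool [0.5136 0.1032 0.0106] [  0.5 101.2] 14.7 [1.1 5.3 3.6]
pan pts 77 xr [-149.3  139.4] yr max [85.  85.2]
```

move_arm:
  commands:
    - [[0, -1, 0, 0], [0, -2, 0, 0], [-2, -3, 0, 0], [-3, -4, 0, 0], [-4, -4.5, 0, 0], [-4, -4.5, 0, 0], [0, -4, 0, 0], [0, 0, 0, 0]]

```text
clock: 15.5
tool_pos: [0.5336, 0.3207, 0.127]
orientation: [159.3, 90.0, -25.9]
force: [-0.3, -0.6, -0.9]
opening: 0.0876
```

Run:
```python
from h import *
p,P=look("a9");q=(P[...,:2]-C0)*1000;yr=q@EY;xr=q@EX;Z=P[...,2]
for x in range(-115,120,25):
    s=(abs(xr-x)<12)&(abs(yr-85)<25)
    a=s&(Z>.014)&(Z<.027);b=s&(Z>.031)&(Z<.042)
    print(x,"rim",a.sum(),yr[a].max().round(1) if a.any() else None,"rack",yr[b].max().round(1))
s,_=snapshot("scene")
a=cv2.resize(p[150:340,200:345],None,fx=3,fy=3,interpolation=2)[:570];b=cv2.resize(s[100:300,200:420],None,fx=1.6,fy=1.6,interpolation=2)
o=np.zeros((570,435+352,3),np.uint8);o[:a.shape[0],:435]=a;o[:320,435:]=b;save(o,"a9c.png")
```

```text
rack (array([503.5,   2.6]), array([310.1, 179.9]), -5.41)
tool [0.5326 0.3182 0.1259] [ -0.9 317.1] 15.55 [-0.4 -1.2 -0.9]
-115 rim 26 84.6 rack 89.7
-90 rim 3 91.1 rack 89.8
-65 rim 2 91.2 rack 89.4
-40 rim 1 85.3 rack 90.0
-15 rim 2 85.2 rack 90.2
10 rim 3 85.2 rack 89.9
35 rim 1 85.3 rack 89.9
60 rim 2 85.2 rack 90.0
85 rim 2 85.1 rack 89.9
110 rim 18 85.3 rack 89.9
```

View pics/a9c.png

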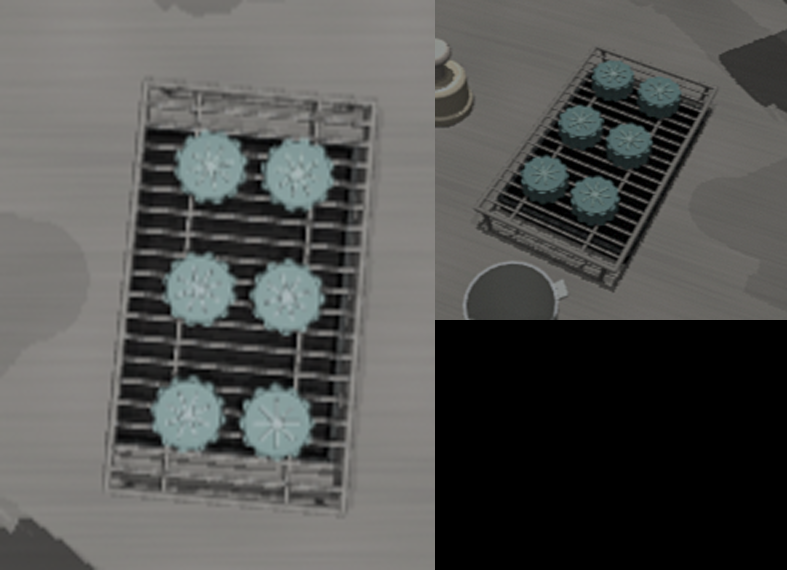

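Run:
```python
from h import *
p,d=snapshot("scene");P=cloud(d,"scene");q=(P[...,:2]-C0)*1000;yr=q@EY;xr=q@EX;Z=P[...,2]
for x in range(-115,120,25):
    s=(abs(xr-x)<12)&(abs(yr-85)<25)
    a=s&(Z>.018)&(Z<.027);b=s&(Z>.031)&(Z<.042)
    print(x,"rim",a.sum(),np.sort(yr[a])[-6:].round(1),"z",Z[a].max().round(4) if a.any() else 0,"rack",np.sort(yr[b])[-3:].round(1))
m=(Z>.017)&(Z<.027)&(yr>70)&(yr<95);print(np.percentile(xr[m],[0,2,98,100]))
save(cv2.resize(p[130:280,300:400],None,fx=5,fy=4,interpolation=2),"s10.png")
```

```text
-115 rim 32 [88.  88.3 88.7 89.  89.  89.1] z 0.0261 rack [88.1 88.2 88.2]
-90 rim 16 [88.9 88.9 89.1 89.4 89.4 89.5] z 0.0255 rack [88.1 88.1 88.1]
-65 rim 16 [88.6 88.9 89.1 89.7 89.8 89.9] z 0.026 rack [88.  88.2 88.3]
-40 rim 18 [88.8 89.1 89.4 89.6 89.7 89.7] z 0.0251 rack [88.3 88.4 88.7]
-15 rim 18 [89.  89.1 89.3 89.3 89.4 89.4] z 0.0266 rack [88.2 88.3 88.3]
10 rim 15 [88.7 88.9 89.2 89.4 89.4 89.6] z 0.0246 rack [88.3 88.4 88.8]
35 rim 19 [89.  89.2 89.2 89.6 89.6 89.7] z 0.0254 rack [88.5 88.6 88.8]
60 rim 19 [89.1 89.3 89.5 89.6 89.6 90.2] z 0.0252 rack [88.4 88.4 88.4]
85 rim 21 [89.5 89.5 89.6 89.8 89.8 89.9] z 0.026 rack [88.6 88.6 88.9]
110 rim 33 [89.1 89.2 89.2 89.6 89.6 89.9] z 0.0261 rack [88.7 88.7 88.8]
[-149.72194304 -119.84815459  290.69631481  295.65087816]
```

View pics/s10.png

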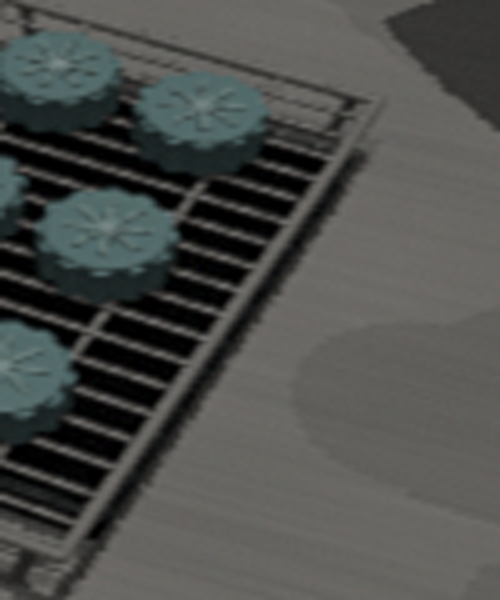

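The rim runs along the rack's edge wire, parallel to it and within about 1 mm of it over the whole length (from about 360,150 to 70,590 in the crop). The rack and cakes are in place and the arm is clear, so I'm handing in.

```bash
python3 -c "
from plant import close_job;print(close_job())"
```

```text
the job is handed in; nothing more can be done
None
```

The drip pan is under the rack from the open left side, with its rim flush to the rack's edge to about 1 mm. I handed the job in at about 16 s on the robot's clock.

I pushed only with the open fingertips from outside: against the long side to turn it square, then the short end to centre it, then the long side again to slide it under.

**Last checks**
- **Flush:** the scene camera shows the rim parallel to the rack edge along its whole length, about 1 mm outside it. The top camera mostly cannot see the rim behind the edge wire; where it can, it reads about 1 mm proud, which agrees.
- **Square and centred:** just before the last push the pan was square to within about 0.1°, and about 2 mm off centre as it went under.
- **Rack and cakes:** the rack is within 0.2 mm and 0.1° of where it started. All six cakes look to be in place.
- **Mould and jug:** the arm kept clear of both, and in the pictures I viewed they look unmoved. I did not measure their positions again at the end.
- **Forces:** the highest wrist force I read was about 8 N.

No check failed. The last one still shows the rim up to about 1 mm proud of the edge, within the camera calibration's 2 mm, so I did not push further.

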